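# Close up the canister row on the barbecue ledge

## Task

One canister of the graded set has been left out on the serving board: open the rack's sliding keeper as far as needed, part the row where that canister belongs by height (tallest at the fixed end block, shortest by the keeper) and set it in there without dropping it. Then ease the keeper along its track, without ramming it, until all five canisters stand upright and snug between the end block and the keeper, and let go. Leave everything else on the ledge where it stands and knock nothing over.

Things in the scene. Friction and masses are not known exactly. Their poses are not given: they have to be found in the camera images.
- rack: fixed wooden canister rack, an open-topped trough. Origin at its underside on the trough's centre line; y runs along the row, x across it (away from the robot), z up. Floor at z = 12 mm; trough 52 mm wide between side walls 10 mm thick, tops at z = 38 mm; 364 mm long. Fixed end block 14 mm thick, 106 mm high, inner face at y = -165 mm; open +y end has a lip 38 mm high, inner face at y = 175 mm
- keeper (a joint): the rack's sliding keeper, an upright dark wooden plate across the trough closing the row from the +y side; stays where it is left (friction about 2 N, no spring). Value in m: 0 is fully open with its row-side face at rack y = 140 mm; it grows towards the end block (face at y = 140 mm - value), to 0.135 at most. Free length is 305 mm - value: five canisters are snug at 0.075
- keeper_grip (a point): middle of the keeper's grip, an upright wooden tab on top of the keeper, 32 mm wide (rack x), 14 mm thick (rack y), from 87 to 123 mm above the ledge; the point is 105 mm above the ledge, mid-thickness, 7 mm to the +y side of the row-side face. The plate below is 48 mm wide, equally thick, with a 78 mm wide metal shoe riding on the side walls' tops (up to 46 mm)
- board: fixed wooden serving board 160 x 440 mm, 12 mm thick, in front of the rack (nearer the robot); origin at the centre of its underside, y along its length. The left-out canister, grinder, timer and ramekin stand on it, in any order, about 110 mm apart
- canister_124: upright round steel canister with a black lid of the same width, 46 mm in diameter, about 0.14 kg, rigid (may be gripped firmly), slides on the rack floor with ordinary wood friction, 124 mm tall with its lid; origin at the centre of its underside, z up; tallest; first in the row, in the rack by the fixed end block
- canister_112: upright round steel canister with a black lid of the same width, 46 mm in diameter, about 0.14 kg, rigid (may be gripped firmly), slides on the rack floor with ordinary wood friction, 112 mm tall with its lid; origin at the centre of its underside, z up; second in order; either this or the 100 mm one is left out on the board, the other is in the rack
- canister_100: upright round steel canister with a black lid of the same width, 46 mm in diameter, about 0.14 kg, rigid (may be gripped firmly), slides on the rack floor with ordinary wood friction, 100 mm tall with its lid; origin at the centre of its underside, z up; third in order; either this or the 112 mm one is left out on the board, the other is in the rack
- canister_88: upright round steel canister with a black lid of the same width, 46 mm in diameter, about 0.14 kg, rigid (may be gripped firmly), slides on the rack floor with ordinary wood friction, 88 mm tall with its lid; origin at the centre of its underside, z up; fourth in order; in the rack
- canister_76: upright round steel canister with a black lid of the same width, 46 mm in diameter, about 0.14 kg, rigid (may be gripped firmly), slides on the rack floor with ordinary wood friction, 76 mm tall with its lid; origin at the centre of its underside, z up; shortest; last in the row, in the rack next to the keeper
- grinder: bystander: stainless pepper grinder, 173 mm tall, 56 mm in diameter at the foot, upright on the board; origin at its foot
- timer: bystander: blue plastic push-button timer, 66 x 62 mm, 27 mm high, on the board; origin under its centre
- ramekin: bystander: white ceramic ramekin, 79 mm in diameter, 45 mm high, on the board; origin under its centre
- brush: bystander: grey silicone basting brush, 230 mm long, lying flat to the left of the board; at most 21 mm high; origin about its middle, x along its length
- oil_bottle: bystander: green glass oil bottle, 64 mm in diameter, 215 mm tall, to the right of the board and rack; origin under its centre
- bin_lid (a joint): bystander: hinged lid of the grey plastic bin (200 x 180 mm, 210 mm high) fixed at the far left of the ledge; 0 is shut, grows as it opens; stays shut
- bowl: bystander: white bowl, 130 mm in diameter, 50 mm high, at the far right; origin under its centre
- spatula: bystander: barbecue spatula, 300 mm long, lying flat beyond the rack, x along its length; origin on the ledge about the middle of its length
Mind the look-alikes: they are no part of the job. Leave any yellow look-alike of the canister_112 alone.

How it is judged:
At the end, for the whole second after the job is handed in: All five canisters stand upright (within 0.08 rad) and at rest on the rack's floor in order of height, tallest at the fixed end block, each within 8 mm of its place in a snug row (46 mm apart), and the keeper stands at 0.070 to 0.081 m, that is within 5 mm of touching the closed-up row (y of canister_124 in the frame of rack between -0.15 and -0.134 m and x of canister_124 in the frame of rack between -0.008 and 0.008 m and z of each of canister_124, canister_112, canister_100, canister_88, canister_76 in the frame of rack below 0.016 m and angle between each of canister_124, canister_112, canister_100, canister_88, canister_76's own z axis and vertical below 0.08 rad and linear speed of each of canister_124, canister_112, canister_100, canister_88, canister_76 below 0.02 m/s and y of canister_112 in the frame of rack between -0.104 and -0.088 m and x of canister_112 in the frame of rack between -0.008 and 0.008 m and y of canister_100 in the frame of rack between -0.058 and -0.042 m and x of canister_100 in the frame of rack between -0.008 and 0.008 m and y of canister_88 in the frame of rack between -0.012 and 0.004 m and x of canister_88 in the frame of rack between -0.008 and 0.008 m and y of canister_76 in the frame of rack between 0.034 and 0.05 m and x of canister_76 in the frame of rack between -0.008 and 0.008 m and value of joint keeper between 0.07 and 0.081 m and velocity of joint keeper between -0.01 and 0.01 m/s).
It fails at once if a bystander (grinder, timer, ramekin, brush, oil bottle, bowl or spatula) shifted by more than 30 mm or tipped (distance of any of grinder, timer, ramekin, brush, oil_bottle, bowl, spatula from where it was at the start of the episode above 0.03 m or angle between any of grinder, timer, ramekin, brush, oil_bottle, bowl, spatula's own z axis and vertical above 0.35 rad).
It fails at once if the bin lid lifted (more than 0.15 rad) (value of joint bin_lid above 0.15 rad).
It fails at once if a canister tipped over (leaning more than 35 degrees) (angle between any of canister_124, canister_112, canister_100, canister_88, canister_76's own z axis and vertical above 0.61 rad).
It fails at once if a canister dropped (falling free of the fingers at more than 0.5 m/s) ((contact force between the fingers and canister_124 below 0.05 N and linear speed of canister_124 above 0.5 m/s) or (contact force between the fingers and canister_112 below 0.05 N and linear speed of canister_112 above 0.5 m/s) or (contact force between the fingers and canister_100 below 0.05 N and linear speed of canister_100 above 0.5 m/s) or (contact force between the fingers and canister_88 below 0.05 N and linear speed of canister_88 above 0.5 m/s) or (contact force between the fingers and canister_76 below 0.05 N and linear speed of canister_76 above 0.5 m/s)).
It fails at once if the keeper rammed against the row (more than 50 N between the shortest canister and the rack with its keeper) (contact force between rack and canister_76 above 50 N).
It also fails if it takes over 59 s, if anything falls off the work surface, if the arm or the gripper's body presses on something with over 40 N, if the wrist force passes 120 N, or if a joint passes its speed limit or range.

## Robot

A 6-joint arm with a two-finger parallel gripper is mounted at the origin on the work surface. World frame = base frame: x ahead of the robot, y to its left, z up, the work surface at z = 0. Lengths are in m, angles in rad, forces in N, time in s.
With the tool pointing down it reaches from about 0.4 to 0.825 m from the base axis. Payload 7 kg.
Tool frame: the origin (TCP) lies between the finger pads; the fingertips stand 22 mm ahead of it and the grasp point (between the pads) lies 3 mm ahead of it (arm.tip_reach is the distance from the TCP to the fingertips, in m); z points along the fingers, y is the line along which they close (so a half turn about z gives the same grasp; the last joint's range is limited). The gripper opens to 88 mm and grips with 3 to 60 N. Pads are 19 mm wide; open, the fingers measure 130 mm over their backs; the gripper's body (78 mm by 193 mm) begins 47 mm behind the grasp point.
Start: joints at [-0.905, 0.359, 0.012, 0, -1.224, -0.288], TCP at [0.249, -0.627, 0.249] pointing down, gripper open.
Joint ranges: [-3.07, 3.07], [-1.43, 2.12], [-1.02, 1.25], [-3.03, 1.67], [-3.05, -0], [-3.03, 3.03]. Speed limits (rad/s): [2.39, 2.39, 3.01, 3.14, 3.14, 3.14].

## Interface

Orientations are given as [roll, pitch, yaw] about the fixed x, y, z axes, in that order (R = Rz(yaw) Ry(pitch) Rx(roll)).
In Python, from station import arm, viewer gives the robot as it stands. The module is installed in compiled form; this text tells all that it offers.
- The arm moves only by the tool apply_moves, never from a script. Its argument "commands" is a list that holds one entry, the list of rows, each a list of 5 numbers: the closure, from -1 (fully open) to 1 (shut), then the shift along the world's x, y, z as a fraction of full scale, then the turn about the world's z as a fraction of full scale. In form: [[[fingers, tx, ty, tz, yaw], ...]]. A call has 1 to 12 rows; each row shifts and turns the commanded pose from where the row before left it; what a row does not reach is not made up. Full scale, the value 1, is 20 cm for a shift and pi rad for a turn. A row lasts 1/10 s, in which the tool goes at most 50 mm and 8.59 degrees, less where a joint would pass 70% of its speed; a pose out of reach is approached as far as the arm can. A call with a number of a shift or a turn outside -1 to 1 is refused whole. A call with a gripper value outside its range is refused whole. The fingers move at their own pace and stop on an object; "force" is the grip in N (left out, the last holds). Time passes only in rows, so rows that do not move let the fingers close. It gives the time, the measured TCP pose, the force, the opening and the grip force at its end, in the units of the state.
- arm.get_state(): the state, without advancing time (a new reading comes with each control period).
- viewer.grab_frame(name): name is "scene" or "top" or "wrist"; returns a dict with "image" (420x560x3 uint8, blue, green, red), "mtx" (3x3 intrinsics, pixels), "rvec" (rotation vector, rad) and "tvec" (3), from world to camera coordinates, as OpenCV has them. Camera axes: x right, y down, z forward; pixel columns grow to the right and rows downward; lengths in m; the calibration is good to about 2 mm. A picture is of the moment at which its call begins. There is no depth.
- arm.job_done(): hands the job in; it is judged then, once.
The state is a dict: "t": time; "q": joint angles; "qd": joint speeds; "joint_efforts": joint torques, N m; "eef_pos": TCP position; "ee_rot": TCP orientation; "force": force on the tool from outside, world axes, zero at the start; "moment": the same for the moment, N m; "width": finger opening in m; "gripper_force": force on a finger pad.
Only numpy, scipy, OpenCV 4.12 (cv2) and the standard library are available. Lean on these libraries where they do the work, as an engineer would, in place of code of your own. Each camera call takes 0.05 s, during which the arm holds its last target. There are 200 camera calls.

## Working session

There is one attempt and no reset: what is moved stays moved. The work goes in short steps, Python scripts to look and compute and a tool call to move; the robot and the scene stay as the last step left them, time stands still between calls to the robot, and variables do not carry over. Pictures are saved under pics/ and viewed, at most 10 in all, crops included, and the job is handed in when it is done.

Besides the shell and the picture viewer there is one more tool, called after "Request:" by a JSON object that holds its "api" and its "payload". apply_moves: Moves the arm, as the interface text tells. Shift numbers are shares of 20 cm and turn numbers shares of pi rad, none past 1 either way. Its arguments: {"type":"object","properties":{"commands":{"type":"array","items":{"type":"array","items":{"type":"array","items":{"type":"number"}}}},"force":{"type":"number"}},"required":["commands"]}

```bash
mkdir -p pics; cat > h.py <<'E'
import numpy as np, cv2
from station import arm, viewer
def grab(n):
    f=viewer.grab_frame(n); return f
def ray(f,u,v,z):
    R=cv2.Rodrigues(np.array(f["rvec"],float))[0]; t=np.array(f["tvec"],float).ravel()
    d=R.T@np.linalg.inv(np.array(f["mtx"]))@np.array([u,v,1.]); c=-R.T@t
    return c+d*(z-c[2])/d[2]
def proj(f,P):
    return cv2.projectPoints(np.array(P,float).reshape(-1,3),np.array(f["rvec"],float),np.array(f["tvec"],float),np.array(f["mtx"],float),None)[0].reshape(-1,2)
E
python3 - <<'E'
from h import *
import pickle
s=arm.get_state();print(s['t'],s['eef_pos'],s['ee_rot'],s['width'])
for n in("scene","top"):
    f=grab(n);pickle.dump(f,open(n+".pkl","wb"));cv2.imwrite(f"pics/{n}0.png",cv2.resize(f["image"],(800,600),interpolation=cv2.INTER_CUBIC))
    R=cv2.Rodrigues(np.array(f["rvec"],float))[0];print(n,(-R.T@np.array(f["tvec"]).ravel()).round(3))
E
```

```text
0.0 [ 0.24876643 -0.6269637   0.24759076] [ 3.13985947e+00 -1.20465259e-04 -2.76396644e+00] 0.08814730404243389
scene [1.334 0.339 0.969]
top [0.469 0.084 1.397]
```

View pics/scene0.png

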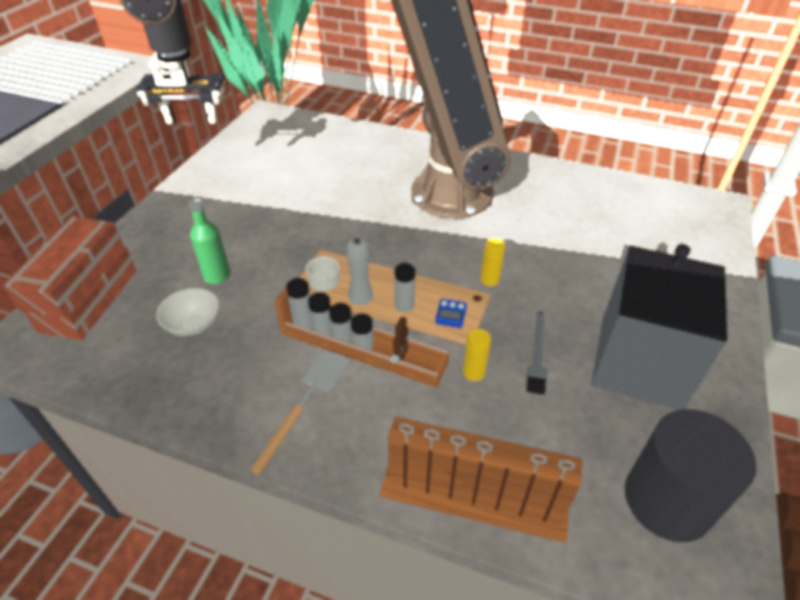

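View pics/top0.png

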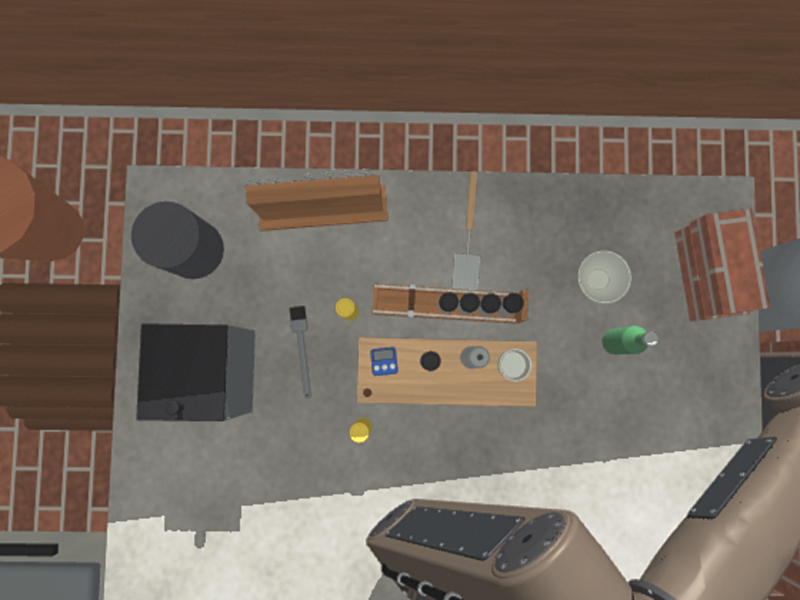

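Candidates for the left-out canister: black-lidded steel one at top-view (430,361), and yellow look-alikes at (346,308) and (360,432). The black-lidded one on the board fits the description. I'll confirm that in one enlarged crop.

```bash
python3 - <<'E'
from h import *
import pickle
T=pickle.load(open("top.pkl","rb"));S=pickle.load(open("scene.pkl","rb"))
a=T["image"][192:290,240:390];b=S["image"][160:275,185:350]
a=cv2.resize(a,(780,300*98*780//(150*300)),interpolation=cv2.INTER_CUBIC)[:,:]
a=cv2.resize(T["image"][194:288,245:385],(440,295),interpolation=cv2.INTER_CUBIC)
a=cv2.resize(T["image"][194:234,250:380],(800,246),interpolation=cv2.INTER_CUBIC)
b=cv2.resize(S["image"][170:270,190:350],(560,350),interpolation=cv2.INTER_CUBIC)
o=np.zeros((600,800,3),np.uint8);o[:246]=a;o[248:598,:560]=b
cv2.imwrite("pics/c1.png",o)
for n,f,x0,x1,y0,y1 in(("top",T,240,390,190,290),("scene",S,185,350,160,275)):
    m=(f["image"].max(2)<45).astype(np.uint8)
    m2=np.zeros_like(m);m2[y0:y1,x0:x1]=m[y0:y1,x0:x1]
    k,l,st,c=cv2.connectedComponentsWithStats(m2)
    for i in range(1,k):
        if st[i,4]>15:print(n,st[i],c[i].round(2))
E
```

```text
top [352 207   7  12  22] [354.14 212.64]
scene [278 185  12  12 114] [283.11 190.25]
scene [202 196  13  12 129] [207.92 201.45]
scene [217 206  28  19 265] [230.23 215.21]
scene [246 221  14  12 135] [252.62 226.5 ]
```

View pics/c1.png

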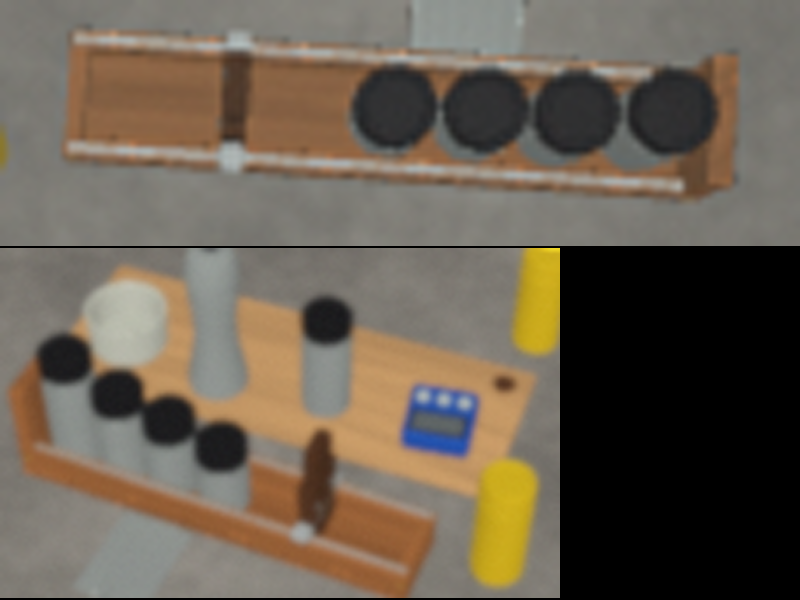

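The crop shows the board canister with a black lid on steel at crop (327,313). The row has a lid at (672,111) by the end block, then (576,113), (484,110) and (395,108), and the keeper at (236,100). Next I'll fit the rack pose and the heights.

```bash
python3 - <<'E'
from h import *
import pickle
from scipy.optimize import least_squares
T=pickle.load(open("top.pkl","rb"));S=pickle.load(open("scene.pkl","rb"))
tp=lambda x,y:(250+x/6.154-.42,194+y/6.154-.42)
sp=lambda x,y:(190+x/3.5-.36,170+(y-248)/3.5-.36)
# rack fit
A=[((72,32),(.036,.185,.038)),((65,158),(-.036,.185,.038)),((738,55),(.036,-.179,.106)),((737,186),(-.036,-.179,.106))]
B=[((434,517),(-.036,.185,.038)),((405,576),(.036,.185,.038))]
def W(p,P):
    c,s=np.cos(p[2]),np.sin(p[2]);return np.array([p[0]+c*P[0]-s*P[1],p[1]+s*P[0]+c*P[1],P[2]])
def r(p):
    return np.r_[[proj(T,W(p,P))[0]-tp(*u) for u,P in A],[proj(S,W(p,P))[0]-sp(*u) for u,P in B]].ravel()
g=least_squares(r,[.6,.1,0]);p=g.x;print("rack",p.round(4),"res",g.fun.round(1))
def tri(ut,us):
    f=lambda X:np.r_[proj(T,X)[0]-ut,proj(S,X)[0]-us]
    q=least_squares(f,[.6,0,.1]);return q.x,q.fun
c,s=np.cos(p[2]),np.sin(p[2]);Ri=np.array([[c,s],[-s,c]])
for a,b in zip([(672,111),(576,113),(484,110),(395,108)],[(64,352),(117,388),(168,415),(221,440)]):
    X,e=tri(tp(*a),sp(*b));print(X.round(4),"rack",(Ri@(X[:2]-p[:2])).round(4),e.round(1))
# board canister lid in top via blob
im=T["image"];m=(im.max(2)<75).astype(np.uint8);k,l,st,cc=cv2.connectedComponentsWithStats(m[240:265,290:312])
i=1+st[1:,4].argmax();ub=cc[i]+[290,240];print(st[i],ub)
X,e=tri(ub,sp(327,311));print("left-out",X.round(4),e.round(1))
for h in(.124,.112):print(h,ray(T,*ub,h)[:2].round(4))
print("keeper",[(Ri@(ray(T,*tp(*u),z)[:2]-p[:2])).round(4) for u,z in(((236,38),.046),((232,157),.046))])
# grinder etc
for n,z,u in(("grinder",.173+.012,(475.5,357)),("ramekin",.057,(514,366)),("timer",.039,(383,361)),("yellow1",.11,(345,308)),("yellow2",.11,(360,432))):print(n,ray(T,u[0]*.7,u[1]*.7,z)[:2].round(3))
E
```

```text
rack [ 0.6113 -0.0167 -0.0521] res [ 0.7 -1.   0.3 -0.9  1.  -0.2  0.1  0.1  1.4 -1.3  0.9 -0. ]
[ 0.6048 -0.1562  0.1318] rack [ 0.0007 -0.1396] [ 0.8 -0.3  0.8  0.1]
[ 0.6056 -0.1094  0.1062] rack [-0.0009 -0.0929] [ 0.8 -0.3  0.8  0.1]
[ 0.6079 -0.0619  0.0931] rack [-0.001  -0.0453] [ 1.  -0.3  0.9  0.1]
[ 0.6092 -0.014   0.0819] rack [-0.0022  0.0026] [ 0.8 -0.3  0.7  0.1]
[  5   6  13  13 136] [301.00735294 252.33823529]
left-out [0.4703 0.0293 0.1231] [ 0.7 -0.2  0.7  0. ]
0.124 [0.4696 0.0317]
0.112 [0.4696 0.0312]
keeper [array([0.034 , 0.0945]), array([-0.0331,  0.0923])]
grinder [ 0.478 -0.064]
ramekin [ 0.459 -0.171]
timer [0.467 0.141]
yellow1 [0.587 0.228]
yellow2 [0.306 0.187]
```

The second lid in the row fits 100 mm (consistent −5 mm bias), so the left-out canister is the 112 mm. It belongs between the 124 and the 100. I'll head over to the keeper, with the tool closing across the trough.

Request:
{"api": "apply_moves", "payload": {"commands": [[[-1,0,0,0.25,0],[-1,0,0,0.25,0],[-1,0.11,0.215,0,0.045],[-1,0.11,0.215,0,0.045],[-1,0.11,0.215,0,0.045],[-1,0.11,0.215,0,0.045],[-1,0.11,0.215,0,0.045],[-1,0.11,0.215,0,0.045],[-1,0.11,0.215,0,0.045],[-1,0.11,0.215,0,0.045],[-1,0.11,0.215,0,0],[-1,0.11,0.215,0,0]]], "force": 20}}

```text
t: 1.3
eef_pos: [0.4692, -0.1954, 0.3486]
ee_rot: [-3.142, 0.0, -1.632]
force: [0.6, -0.4, 0.3]
width: 0.0878
gripper_force: 0.0
```

Request:
{"api": "apply_moves", "payload": {"commands": [[[-1,0.12,0.21,0,0],[-1,0.12,0.21,0,0],[-1,0.12,0.21,0,0],[-1,0.12,0.21,0,0],[-1,0,0,0,0],[-1,0,0,0,0]]]}}

```text
t: 1.9
eef_pos: [0.565, -0.0283, 0.3476]
ee_rot: [3.14, -0.001, -1.631]
force: [0.2, -1.2, -0.5]
width: 0.0879
gripper_force: 0.0
```

```bash
python3 - <<'E'
from h import *
import pickle
s=arm.get_state();print(s['t'],s['eef_pos'],s['ee_rot'],s['q'])
f=grab("wrist");pickle.dump(f,open("w1.pkl","wb"));cv2.imwrite("pics/w1.png",cv2.resize(f["image"],(800,600),interpolation=cv2.INTER_CUBIC))
E
```

```text
1.9 [ 0.56503705 -0.02830836  0.34760985] [ 3.13972313e+00 -5.28102552e-04 -1.63074586e+00] [ 2.95714196e-01  1.30844857e-01 -6.79983769e-02 -1.59014192e-04
 -1.37388951e+00 -3.55632960e-01]
```

View pics/w1.png

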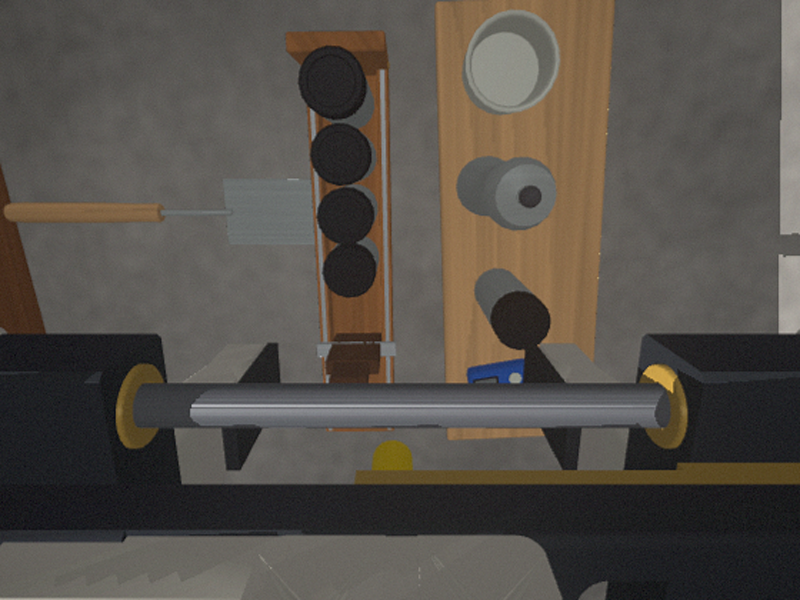

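The wrist view shows the row lids at (332,82), (341,153), (346,214) and (350,269), the keeper shoe from (318,349) to (395,348), and the left-out lid at (520,320).

```bash
python3 - <<'E'
from h import *
import pickle
f=pickle.load(open("w1.pkl","rb"))
g=lambda x,y,z:ray(f,(x+.5)*.7-.5,(y+.5)*.7-.5,z)[:2]
p=np.array([.6113,-.0167]);a=-.0521;c,s=np.cos(a),np.sin(a);Ri=np.array([[c,s],[-s,c]])
for n,x,y,z in(("124",332,82,.136),("100",341,153,.112),("88",346,214,.1),("76",350,269,.088),("112",520,320,.124),("shoeF",322,349,.046),("shoeN",391,348,.046),("gripN top",329,337,.123),("gripF top",382,337,.123),("blkFar",287,33,.106),("blkNear",385,32,.106),("blkFarIn",290,53,.106),("wallN@bottom",393,380,.038),("wallN top",384,75,.038),("wallFar top",311,110,.038),("wallFar bot",323,380,.038)):
    w=g(x,y,z);print(n,w.round(4),"rack",(Ri@(w-p)).round(4))
E
```

```text
124 [ 0.6033 -0.1548] rack [-0.0008 -0.1383]
100 [ 0.6043 -0.1094] rack [-0.0022 -0.093 ]
88 [ 0.606 -0.063] rack [-0.0028 -0.0466]
76 [ 0.6082 -0.0157] rack [-0.0031  0.0009]
112 [0.4727 0.0263] rack [-0.1406  0.0357]
shoeF [0.6478 0.0715] rack [0.0319 0.09  ]
shoeN [0.58   0.0746] rack [-0.036   0.0896]
gripN top [0.6258 0.0317] rack [0.012  0.0491]
gripF top [0.5833 0.0343] rack [-0.0306  0.0494]
blkFar [ 0.6358 -0.1938] rack [ 0.0337 -0.1756]
blkNear [ 0.5659 -0.1903] rack [-0.0363 -0.1758]
blkFarIn [ 0.6353 -0.1807] rack [ 0.0325 -0.1626]
wallN@bottom [0.5806 0.1128] rack [-0.0374  0.1277]
wallN top [ 0.5699 -0.1737] rack [-0.0332 -0.1589]
wallFar top [ 0.6358 -0.1493] rack [ 0.0314 -0.1311]
wallFar bot [0.6519 0.1084] rack [0.034 0.127]
```

Request:
{"api": "apply_moves", "payload": {"commands": [[[-1,0.08,0.17,0,0.004],[-1,0.08,0.17,0,0],[-1,0.085,0.165,-0.1,0],[-1,0,0,-0.2,0],[-1,0,0,-0.2,0],[-1,0,0,-0.2,0],[-1,0,0,-0.2,0],[-1,0,0,-0.1,0],[-1,0,0,-0.1,0],[-1,0,0,-0.07,0],[-1,0,0,0,0],[-1,0,0,0,0]]]}}

```text
t: 3.15
eef_pos: [0.6143, 0.071, 0.1153]
ee_rot: [-3.141, -0.0, -1.621]
force: [-0.6, 0.2, -0.5]
width: 0.0875
gripper_force: 0.0
```

Request:
{"api": "apply_moves", "payload": {"commands": [[[1,0,0,0,0],[1,0,0,0,0],[1,0,0,0,0],[1,0,0,0,0],[1,0,0,0,0],[1,0,0,0,0],[1,0,0,0,0],[1,0,0,0,0]]], "force": 25}}

```text
t: 3.95
eef_pos: [0.6154, 0.0718, 0.1146]
ee_rot: [-3.139, 0.001, -1.62]
force: [4.3, -0.5, -0.0]
width: 0.0315
gripper_force: 25.0
```

Request:
{"api": "apply_moves", "payload": {"commands": [[[1,0.005,0.025,0,0],[1,0.002,0.05,0,0],[1,0.002,0.05,0,0],[1,0.002,0.05,0,0],[1,0,0,0,0],[1,0,0,0,0],[-1,0,0,0,0],[-1,0,0,0,0],[-1,0,0,0,0],[-1,0,0,0.1,0],[-1,0,0,0.2,0],[-1,0,0,0.2,0]]]}}

```text
t: 5.15
eef_pos: [0.6154, 0.1062, 0.215]
ee_rot: [3.139, -0.001, -1.62]
force: [0.9, 0.2, 0.3]
width: 0.0744
gripper_force: 0.0
```

Request:
{"api": "apply_moves", "payload": {"commands": [[[-1,-0.01,-0.2,0,0],[-1,-0.01,-0.2,0,0],[-1,-0.01,-0.2,0,0],[-1,0,0,0,0],[-1,0,0,0,0]]]}}

```text
t: 5.65
eef_pos: [0.6098, -0.0145, 0.2146]
ee_rot: [3.141, 0.0, -1.622]
force: [0.1, -0.1, -0.6]
width: 0.0877
gripper_force: 0.0
```

```bash
python3 - <<'E'
from h import *
import pickle
s=arm.get_state();print(s['t'],s['eef_pos'],s['ee_rot'])
f=grab("wrist");pickle.dump(f,open("w2.pkl","wb"));cv2.imwrite("pics/w2.png",cv2.resize(f["image"],(800,600),interpolation=cv2.INTER_CUBIC))
E
```

```text
5.65 [ 0.60977021 -0.014506    0.21464544] [ 3.14138065e+00  1.20425336e-04 -1.62239603e+00]
```

View pics/w2.png

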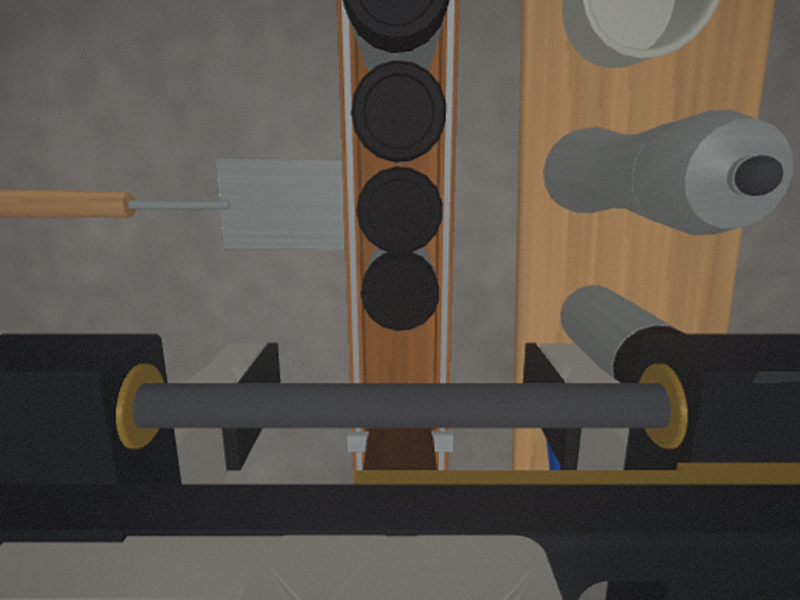

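The keeper is now open, with its shoe at y≈440, and all canisters are upright. Lids are at (399,110), (400,210) and (400,290), and the trough is centred under the tool.

```bash
python3 - <<'E'
from h import *
import pickle
f=pickle.load(open("w2.pkl","rb"))
g=lambda x,y,z:ray(f,(x+.5)*.7-.5,(y+.5)*.7-.5,z)[:2].round(4)
for n,x,y,z in(("124edge",398,51,.136),("100",399,110,.112),("88",400,210,.1),("76",400,290,.088),("shoeL",357,441,.046),("shoeR",443,440,.046),("112 left edge",613,362,.124),("112top",670,327,.124)):print(n,g(x,y,z))
E
```

```text
124edge [ 0.6048 -0.1294]
100 [ 0.6055 -0.1093]
88 [ 0.6075 -0.0618]
76 [ 0.61   -0.0157]
shoeL [0.6475 0.1065]
shoeR [0.5854 0.109 ]
112 left edge [0.5023 0.0186]
112top [0.4749 0.0011]
```

Request:
{"api": "apply_moves", "payload": {"commands": [[[-1,-0.01,-0.16,0,0],[-1,-0.01,-0.16,0,0],[-1,-0.005,-0.1525,0,0],[-1,0,0,-0.15,0],[-1,0,0,-0.15,0],[-1,0,0,-0.15,0],[-1,0,0,-0.1,0],[-1,0,0,-0.018,0],[-1,0,0,0,0],[-1,0,0,0,0]]]}}

```text
t: 6.7
eef_pos: [0.6062, -0.1073, 0.1022]
ee_rot: [-3.14, -0.0, -1.619]
force: [-1.0, -0.5, 0.7]
width: 0.088
gripper_force: 0.0
```

Request:
{"api": "apply_moves", "payload": {"commands": [[[1,0,0,0,0],[1,0,0,0,0],[1,0,0,0,0],[1,0,0,0,0],[1,0,0,0,0],[1,0,0,0,0],[1,0,0,0,0]]], "force": 15}}

```text
t: 7.4
eef_pos: [0.6053, -0.1079, 0.101]
ee_rot: [-3.141, -0.0, -1.62]
force: [1.1, -1.0, -0.2]
width: 0.0456
gripper_force: 15.0
```

Request:
{"api": "apply_moves", "payload": {"commands": [[[1,0.002,0.02,0,0],[1,0.002,0.035,0,0],[1,0.002,0.05,0,0],[1,0.002,0.05,0,0],[1,0.002,0.05,0,0],[1,0.002,0.05,0,0],[1,0.002,0.045,0,0],[1,0,0,0,0],[1,0,0,0,0]]]}}

```text
t: 8.3
eef_pos: [0.6085, -0.0472, 0.1019]
ee_rot: [-3.14, -0.0, -1.619]
force: [-1.0, -1.5, 5.4]
width: 0.0454
gripper_force: 15.0
```

Request:
{"api": "apply_moves", "payload": {"commands": [[[-1,0,0,0,0],[-1,0,0,0,0],[-1,0,0,0,0],[-1,0,0,0,0],[-1,0,0,0.1,0],[-1,0,0,0.2,0],[-1,0,0,0.2,0],[-1,0,0,0.1,0],[-1,0,0,0,0]]]}}

```text
t: 9.2
eef_pos: [0.6097, -0.0478, 0.2249]
ee_rot: [-3.135, 0.001, -1.62]
force: [-0.4, -0.3, -0.3]
width: 0.0878
gripper_force: 0.0
```

Request:
{"api": "apply_moves", "payload": {"commands": [[[-1,-0.14,0.14,0.1,0],[-1,-0.14,0.14,0.1,0],[-1,-0.14,0.14,0.05,0],[-1,-0.14,0.14,0,0],[-1,-0.13,0.14,0,0],[-1,0,0,0,0],[-1,0,0,0,0]]]}}

```text
t: 9.9
eef_pos: [0.4694, 0.0927, 0.2707]
ee_rot: [3.142, 0.0, -1.618]
force: [0.1, -0.2, 0.1]
width: 0.0876
gripper_force: 0.0
```

```bash
python3 - <<'E'
from h import *
import pickle
s=arm.get_state();print(s['t'],s['eef_pos'],s['ee_rot'])
f=grab("wrist");pickle.dump(f,open("w3.pkl","wb"));cv2.imwrite("pics/w3.png",cv2.resize(f["image"],(800,600),interpolation=cv2.INTER_CUBIC))
E
```

```text
9.9 [0.46941296 0.0927163  0.27073547] [ 3.14151758e+00  1.39741784e-04 -1.61808047e+00]
```

View pics/w3.png

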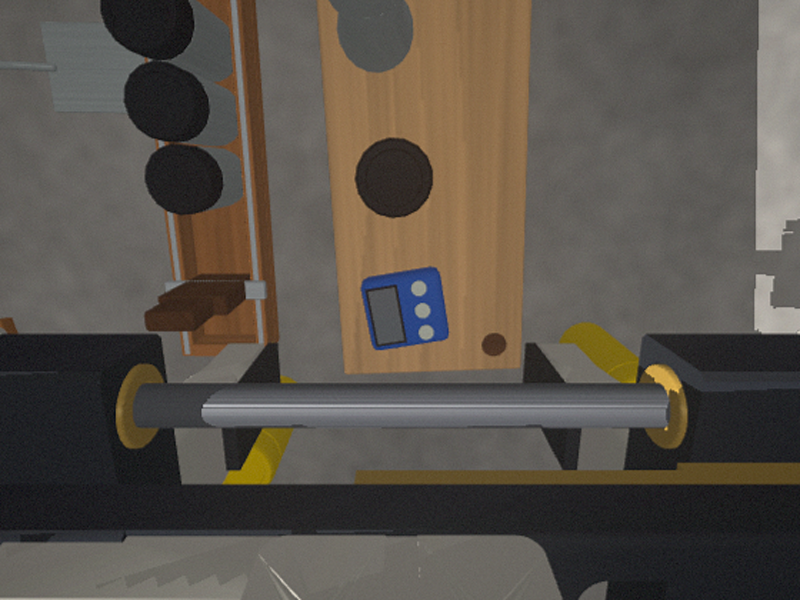

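The left-out lid is at (394,177). The parted row (147,20), (167,101), (184,179) is upright, and the keeper shoe is at y≈288.

```bash
python3 - <<'E'
from h import *
import pickle
f=pickle.load(open("w3.pkl","rb"))
g=lambda x,y,z:ray(f,(x+.5)*.7-.5,(y+.5)*.7-.5,z)[:2].round(4)
for n,x,y,z in(("112",394.5,177.5,.124),("lid left",355.5,177.5,.124),("lid right",433,177.5,.124),("88",167,101,.1),("76",184,179,.088),("shoe",165,286,.046),("shoeR",265,290,.046),("timer near edge",400,271,.039)):print(n,g(x,y,z))
E
```

```text
112 [0.4698 0.0297]
lid left [0.4923 0.0286]
lid right [0.4477 0.0307]
88 [ 0.6043 -0.0207]
76 [0.607 0.025]
shoe [0.654  0.1053]
shoeR [0.5765 0.1123]
timer near edge [0.4703 0.1036]
```

```bash
python3 - <<'E'
from h import *
import pickle
f=pickle.load(open("w3.pkl","rb"))
print(f["mtx"],cv2.Rodrigues(np.array(f["rvec"],float))[0].round(3))
im=cv2.resize(f["image"],(800,600),interpolation=cv2.INTER_CUBIC)
th=np.linspace(0,2*np.pi,60)
def circ(c,z,col,h=0):
    P=np.c_[c[0]+.023*np.cos(th),c[1]+.023*np.sin(th),np.full(60,z)]
    cv2.polylines(im,[((proj(f,P)+.5)/.7-.5).round().astype(int)],True,col,1)
circ((.4698,.0297),.124,(0,255,0))
for y,z in((-.047,.112),(-.001,.1),(.045,.088)):circ((.6095+.048*(y+.0145),y),z,(0,255,0));
for y,z in((-.068,.112),(-.0207,.1),(.025,.088)):circ((.6095+.048*(y+.0145),y),z,(0,0,255))
g=grab("top");a=cv2.resize(g["image"][190:290,240:390],(600,400),interpolation=cv2.INTER_CUBIC)
o=np.zeros((600,800,3),np.uint8);o[:330,:400]=im[:330,60:460];o[200:600,400:800]=a[:,150:550]
cv2.imwrite("pics/o3.png",o);pickle.dump(g,open("top2.pkl","wb"))
E
```

```text
[[332.45910322   0.         280.72826628]
 [  0.         332.45910322 205.71788001]
 [  0.           0.           1.        ]] [[-0.999  0.047  0.002]
 [ 0.046  0.964  0.263]
 [ 0.011  0.263 -0.965]]
```

View pics/o3.png

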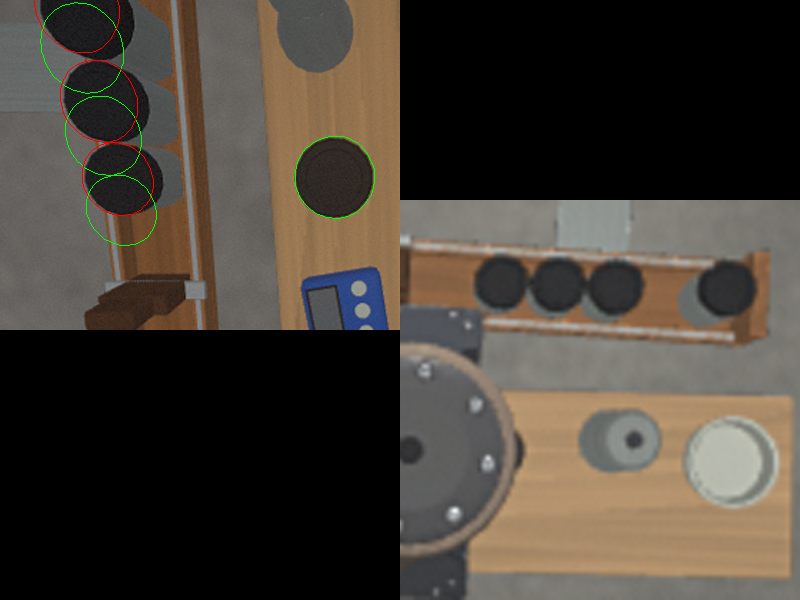

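The overlay shows the row moved only about 40 mm, so the gap is about 38 mm, less than the 46 mm needed. I'll regrip the 100 mm canister and push it further.

Request:
{"api": "apply_moves", "payload": {"commands": [[[-1,0.14,-0.16,0,0],[-1,0.14,-0.16,0,0],[-1,0.14,-0.16,0,0],[-1,0.14,-0.16,0,0],[-1,0.13,-0.165,0,0],[-1,0,0,0,0],[-1,0,0,-0.2,0],[-1,0,0,-0.2,0],[-1,0,0,-0.2,0],[-1,0,0,-0.15,0],[-1,0,0,-0.1,0],[-1,0,0,0,0]]]}}

```text
t: 11.2
eef_pos: [0.6057, -0.0701, 0.0969]
ee_rot: [3.135, -0.001, -1.622]
force: [-0.6, -0.2, -0.3]
width: 0.0877
gripper_force: 0.0
```

Request:
{"api": "apply_moves", "payload": {"commands": [[[1,0,0,0,0],[1,0,0,0,0],[1,0,0,0,0],[1,0,0,0,0],[1,0,0,0,0],[1,0,0,0,0],[1,0,0,0,0]]], "force": 20}}

```text
t: 11.9
eef_pos: [0.6081, -0.0688, 0.1014]
ee_rot: [-3.141, -0.0, -1.62]
force: [-1.9, 0.2, 2.8]
width: 0.0456
gripper_force: 20.0
```

```bash
cat >> h.py <<'E'
def tube(f,z,x0,x1,y0,y1,thr=60):
    """dark lid blobs in pixel box -> world xy at height z"""
    m=(f["image"][y0:y1,x0:x1].max(2)<thr).astype(np.uint8);k,l,st,c=cv2.connectedComponentsWithStats(m)
    return [(st[i].tolist(),(c[i]+[x0,y0]).round(1),ray(f,*(c[i]+[x0,y0]),z)[:2].round(4)) for i in range(1,k) if st[i,4]>60]
E
python3 - <<'E'
from h import *
import pickle
s=arm.get_state();print(s['t'],s['eef_pos'],s['force'],s['width'])
for n in("scene","wrist"):
    f=grab(n);pickle.dump(f,open(n+"4.pkl","wb"))
S=pickle.load(open("scene4.pkl","rb"));Wf=pickle.load(open("wrist4.pkl","rb"))
o=np.zeros((600,800,3),np.uint8);o[:300,:400]=cv2.resize(Wf["image"],(400,300));o[:400,400:]=cv2.resize(S["image"][140:300,185:345],(400,400),interpolation=cv2.INTER_CUBIC)
cv2.imwrite("pics/o4.png",o)
E
```

```text
11.9 [ 0.60808265 -0.06884211  0.10138261] [-1.90479451  0.17931548  2.75569374] 0.04557383154339428
```

View pics/o4.png

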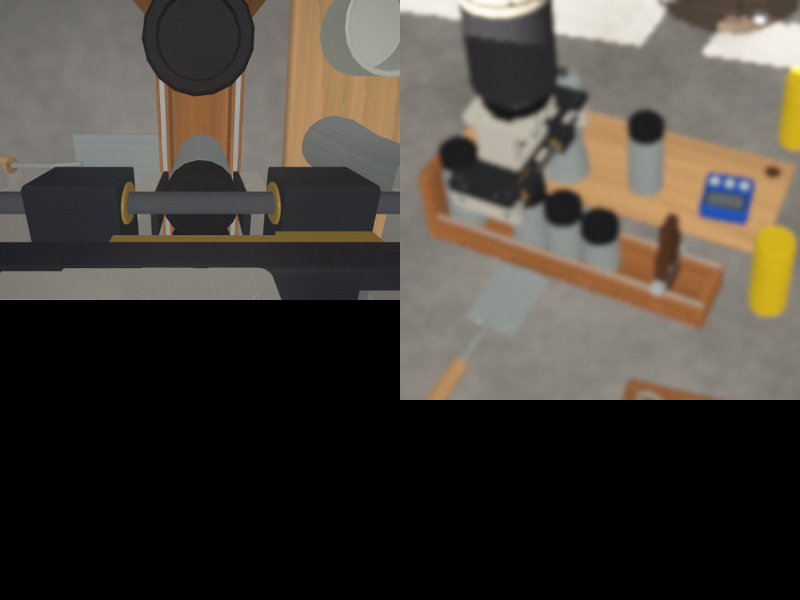

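The 100 is between the fingers. The top grip probably let it lag and tilt last time, so I'll regrip lower before pushing.

Request:
{"api": "apply_moves", "payload": {"commands": [[[-1,0,0,0,0],[-1,0,0,0,0],[-1,0,0,0,0],[-1,0,0,-0.06,0],[-1,0,0,-0.05,0],[-1,0,0,0,0],[1,0,0,0,0],[1,0,0,0,0],[1,0,0,0,0],[1,0,0,0,0],[1,0,0,0,0],[1,0,0,0,0]]], "force": 25}}

```text
t: 13.2
eef_pos: [0.608, -0.0689, 0.0791]
ee_rot: [-3.141, 0.0, -1.62]
force: [0.3, 0.5, -0.5]
width: 0.0457
gripper_force: 25.1
```

Request:
{"api": "apply_moves", "payload": {"commands": [[[1,0,0,0,0],[1,0.001,0.015,0,0],[1,0.001,0.02,0,0],[1,0.001,0.02,0,0],[1,0.001,0.02,0,0],[1,0.001,0.02,0,0],[1,0.001,0.02,0,0],[1,0,0,0,0],[1,0,0,0,0]]]}}

```text
t: 14.1
eef_pos: [0.6093, -0.0453, 0.0791]
ee_rot: [-3.141, 0.001, -1.62]
force: [-1.3, 0.9, 4.2]
width: 0.0457
gripper_force: 25.0
```

Request:
{"api": "apply_moves", "payload": {"commands": [[[-1,0,0,0,0],[-1,0,0,0,0],[-1,0,0,0,0],[-1,0,0,0,0],[-1,0,0,0.2,0],[-1,0,0,0.2,0],[-1,0,0,0.2,0],[-1,-0.1,0.18,0.2,0],[-1,-0.2,0.15,0.1,0],[-1,-0.2,0.18,0,0],[-1,-0.2,0.18,0,0],[-1,0,0,0,0]]]}}

```text
t: 15.3
eef_pos: [0.477, 0.0829, 0.2532]
ee_rot: [-3.141, 0.002, -1.616]
force: [0.4, -0.5, -0.0]
width: 0.0876
gripper_force: 0.0
```

```bash
python3 - <<'E'
from h import *
import pickle
s=arm.get_state();print(s['t'],s['eef_pos'],s['force'],s['width'])
f=grab("top");pickle.dump(f,open("top5.pkl","wb"));w=grab("wrist");pickle.dump(w,open("w5.pkl","wb"))
im=f["image"]
g0=pickle.load(open("top.pkl","rb"))
for n,F in(("start",g0),("now",f)):
    a=cv2.resize(cv2.cvtColor(F["image"],cv2.COLOR_BGR2GRAY)[195:235,240:380],None,fx=6,fy=6,interpolation=cv2.INTER_CUBIC)
    c=cv2.HoughCircles(a,cv2.HOUGH_GRADIENT,1.5,60,param1=100,param2=18,minRadius=34,maxRadius=48)
    if c is not None:
        for x,y,r in sorted(c[0].tolist()):print(n,round(x),round(y),round(r),ray(F,240+x/6-.4,195+y/6-.4,.11)[:2].round(4))
E
```

```text
15.3 [0.47695147 0.0828604  0.25315489] [ 0.37887734 -0.47511319 -0.00893598] 0.08763509595911154
start 179 179 44 [0.5591 0.1356]
start 448 98 44 [ 0.6058 -0.0107]
start 532 94 47 [ 0.609  -0.0568]
start 622 103 42 [ 0.6048 -0.1063]
start 713 103 42 [ 0.6056 -0.1566]
now 343 95 47 [0.6066 0.0469]
now 421 91 44 [0.6097 0.0041]
now 475 19 38 [ 0.65   -0.0252]
now 508 98 44 [ 0.6063 -0.0437]
now 712 106 39 [ 0.6039 -0.1557]
```

The gap is now about 63 mm, so I'll pick up the 112.

Request:
{"api": "apply_moves", "payload": {"commands": [[[-1,-0.02,-0.14,0,0],[-1,-0.015,-0.126,0,0],[-1,0,0,0,0],[-1,0,0,-0.2,0],[-1,0,0,-0.2,0],[-1,0,0,-0.2,0],[-1,0,0,-0.1,0],[-1,0,0,-0.05,0],[-1,0,0,0,0],[-1,0,0,0,0]]]}}

```text
t: 16.4
eef_pos: [0.4743, 0.027, 0.1031]
ee_rot: [-3.141, 0.0, -1.621]
force: [0.5, 0.4, 0.1]
width: 0.0878
gripper_force: 0.0
```

Request:
{"api": "apply_moves", "payload": {"commands": [[[1,0,0,0,0],[1,0,0,0,0],[1,0,0,0,0],[1,0,0,0,0],[1,0,0,0,0],[1,0,0,0,0],[1,0,0,0,0],[1,0,0,0,0]]], "force": 25}}

```text
t: 17.2
eef_pos: [0.4732, 0.027, 0.1024]
ee_rot: [3.141, -0.0, -1.62]
force: [-1.2, -0.6, 1.4]
width: 0.0456
gripper_force: 24.9
```

Request:
{"api": "apply_moves", "payload": {"commands": [[[1,0,0,0.05,0],[1,0,0,0.1,0],[1,0,0,0.15,0],[1,0,0,0.15,0],[1,0,0,0.15,0],[1,0,0,0.15,0],[1,0,0,0.1,0],[1,0,0,0.05,0],[1,0.1,0,0,0],[1,0.15,0,0,0],[1,0.15,-0.05,0,0],[1,0.12,-0.12,0,0]]]}}

```text
t: 18.4
eef_pos: [0.5785, -0.0063, 0.2816]
ee_rot: [3.141, -0.0, -1.618]
force: [0.0, 1.2, -0.9]
width: 0.046
gripper_force: 24.9
```

Request:
{"api": "apply_moves", "payload": {"commands": [[[1,0.1,-0.15,0,0],[1,0.042,-0.15,0,0],[1,0,-0.12,0,0],[1,0,-0.06,0,0],[1,0,0,0,0],[1,0,0,0,0],[1,0,0,0,0]]]}}

```text
t: 19.1
eef_pos: [0.6056, -0.1021, 0.2824]
ee_rot: [-3.142, 0.0, -1.619]
force: [0.2, 1.1, -1.5]
width: 0.046
gripper_force: 24.9
```

```bash
python3 - <<'E'
from h import *
import pickle
s=arm.get_state();print(s['t'],s['eef_pos'],s['force'],s['width'])
w=grab("wrist");S=grab("scene");pickle.dump(w,open("w6.pkl","wb"))
o=np.zeros((600,800,3),np.uint8);o[:300,:400]=cv2.resize(w["image"],(400,300),interpolation=cv2.INTER_CUBIC);o[:500,400:]=cv2.resize(S["image"][110:285,180:320],(400,500),interpolation=cv2.INTER_CUBIC)
cv2.imwrite("pics/o6.png",o)
E
```

```text
19.1 [ 0.60556957 -0.10211786  0.28241585] [ 0.16517171  1.07890801 -1.5275742 ] 0.04603399813233117
```

View pics/o6.png

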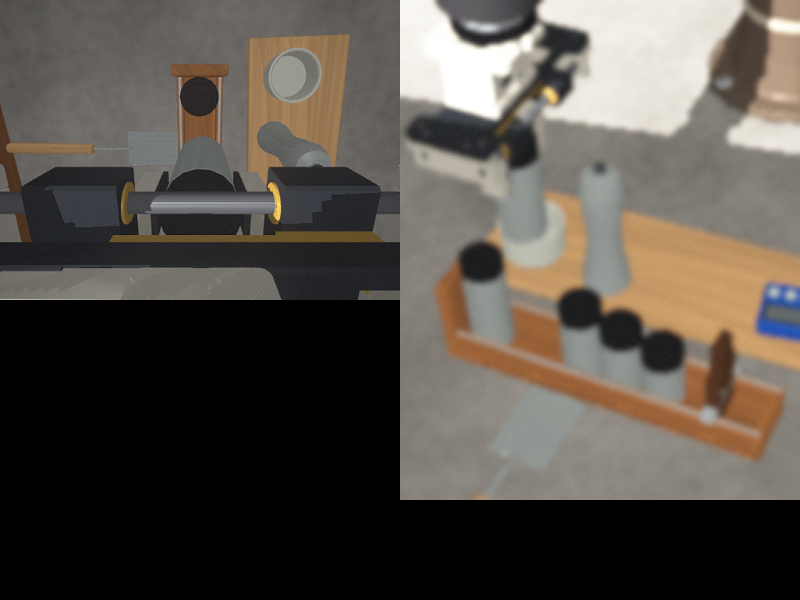

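The held 112 hangs upright and clear, and the gap is open (124 lid at wrist (199,96)). I'll check the 124's position numerically, then lower.

```bash
python3 - <<'E'
from h import *
import pickle
f=pickle.load(open("w6.pkl","rb"))
for r in tube(f,.136,240,320,95,170,50):print(r)
E
```

```text
([12, 13, 54, 55, 2219], array([278.7, 134.9]), array([ 0.6041, -0.1563]))
```

Request:
{"api": "apply_moves", "payload": {"commands": [[[1,0,0,-0.1,0],[1,0,0,-0.15,0],[1,0,0,-0.15,0],[1,0,0,-0.1,0],[1,0,0,-0.1,0],[1,0,0,-0.1,0],[1,0,0,-0.08,0],[1,0,0,-0.05,0],[1,0,0,-0.03,0],[1,0,0,-0.02,0],[1,0,0,0,0],[1,0,0,0,0]]]}}

```text
t: 20.4
eef_pos: [0.6061, -0.103, 0.107]
ee_rot: [-3.141, 0.0, -1.62]
force: [0.5, 0.1, -1.0]
width: 0.0457
gripper_force: 24.9
```

Request:
{"api": "apply_moves", "payload": {"commands": [[[1,0,0,-0.01,0],[1,0,0,-0.008,0],[1,0,0,-0.004,0],[1,0,0,0,0],[1,0,0,0,0]]]}}

```text
t: 20.9
eef_pos: [0.6058, -0.103, 0.1024]
ee_rot: [-3.141, -0.0, -1.62]
force: [-2.5, 0.8, 5.0]
width: 0.0454
gripper_force: 24.9
```

Request:
{"api": "apply_moves", "payload": {"commands": [[[-1,0,0,0,0],[-1,0,0,0,0],[-1,0,0,0,0],[-1,0,0,0,0],[-1,0,0,0.1,0],[-1,0,0,0.2,0],[-1,0,0,0.2,0],[-1,0.01,0.21,0.2,0],[-1,0.01,0.21,0.1,0],[-1,0.01,0.21,0,0],[-1,0.01,0.21,0,0],[-1,0.009,0.21,0,0]]]}}

```text
t: 22.1
eef_pos: [0.615, 0.1029, 0.2568]
ee_rot: [-3.141, 0.0, -1.62]
force: [0.7, -0.4, 0.3]
width: 0.0875
gripper_force: 0.0
```

Request:
{"api": "apply_moves", "payload": {"commands": [[[-1,0,0,0,0],[-1,0,0,0,0]]]}}

```text
t: 22.3
eef_pos: [0.615, 0.1023, 0.2561]
ee_rot: [3.141, -0.0, -1.618]
force: [-0.7, 0.1, 0.2]
width: 0.0881
gripper_force: 0.0
```

```bash
python3 - <<'E'
from h import *
import pickle
s=arm.get_state();print(s['t'],s['eef_pos'],s['force'],s['width'])
w=grab("wrist");S=grab("scene");pickle.dump(w,open("w7.pkl","wb"));pickle.dump(S,open("s7.pkl","wb"))
for r in tube(w,.11,230,330,0,280,50):print(r)
for r in tube(S,.11,185,320,150,275,50):print(r[:2])
E
```

```text
22.3 [0.61502208 0.10230431 0.25611971] [-0.65616626  0.14217692  0.19845701] 0.08807702360982197
([20, 0, 59, 158, 6745], array([279.2,  73.6]), array([6.108e-01, 5.000e-04]))
([120, 0, 13, 16, 91], array([311.1, 157.6]))
([77, 26, 38, 21, 390], array([281.2, 186.9]))
([17, 46, 13, 12, 135], array([207.9, 201.5]))
([34, 54, 14, 12, 130], array([225.4, 209.2]))
([51, 62, 43, 28, 438], array([257.1, 225.4]))
```

Request:
{"api": "apply_moves", "payload": {"commands": [[[-1,0.002,0.02,-0.15,0],[-1,0,0,-0.2,0],[-1,0,0,-0.15,0],[-1,0,0,-0.1,0],[-1,0,0,-0.08,0],[-1,0,0,-0.035,0],[-1,0,0,0,0],[1,0,0,0,0],[1,0,0,0,0],[1,0,0,0,0],[1,0,0,0,0],[1,0,0,0,0]]], "force": 20}}

```text
t: 23.6
eef_pos: [0.6157, 0.1053, 0.1138]
ee_rot: [-3.141, 0.0, -1.62]
force: [0.2, 0.0, -0.3]
width: 0.0532
gripper_force: 0.0
```

Request:
{"api": "apply_moves", "payload": {"commands": [[[1,0,0,0,0],[1,0,0,0,0],[1,0,0,0,0]]]}}

```text
t: 23.9
eef_pos: [0.617, 0.1055, 0.1135]
ee_rot: [-3.139, 0.001, -1.62]
force: [2.9, -1.1, 0.4]
width: 0.0316
gripper_force: 20.0
```

Request:
{"api": "apply_moves", "payload": {"commands": [[[1,-0.001,-0.015,0,0],[1,-0.001,-0.02,0,0],[1,-0.001,-0.025,0,0],[1,-0.001,-0.025,0,0],[1,-0.001,-0.02,0,0],[1,-0.001,-0.015,0,0],[1,-0.001,-0.015,0,0],[1,-0.001,-0.015,0,0],[1,-0.001,-0.015,0,0],[1,-0.001,-0.015,0,0],[1,0,0,0,0]]]}}

```text
t: 25.0
eef_pos: [0.6152, 0.0699, 0.1135]
ee_rot: [-3.139, 0.001, -1.62]
force: [6.5, 0.8, -4.3]
width: 0.0317
gripper_force: 20.0
```

Request:
{"api": "apply_moves", "payload": {"commands": [[[1,0,-0.01,0,0],[1,0,-0.01,0,0],[1,0,-0.01,0,0],[1,0,-0.01,0,0],[1,0,0,0,0]]]}}

```text
t: 25.5
eef_pos: [0.6149, 0.0623, 0.1136]
ee_rot: [-3.139, 0.002, -1.62]
force: [3.8, 3.2, -2.3]
width: 0.0322
gripper_force: 20.0
```

Request:
{"api": "apply_moves", "payload": {"commands": [[[1,0,-0.005,0,0],[1,0,-0.005,0,0],[1,0,-0.005,0,0],[1,0,0,0,0]]]}}

```text
t: 25.9
eef_pos: [0.6148, 0.0595, 0.1136]
ee_rot: [-3.139, 0.002, -1.62]
force: [3.1, 5.4, -2.0]
width: 0.0319
gripper_force: 20.0
```

Request:
{"api": "apply_moves", "payload": {"commands": [[[1,0,-0.005,0,0],[1,0,-0.005,0,0],[1,0,0,0,0]]]}}

```text
t: 26.2
eef_pos: [0.6147, 0.0576, 0.1135]
ee_rot: [-3.139, 0.002, -1.62]
force: [2.8, 5.7, -2.1]
width: 0.0317
gripper_force: 20.0
```

Request:
{"api": "apply_moves", "payload": {"commands": [[[1,0,-0.005,0,0],[1,0,0,0,0]]]}}

```text
t: 26.4
eef_pos: [0.6147, 0.0566, 0.1135]
ee_rot: [-3.139, 0.002, -1.62]
force: [2.4, 5.3, -2.3]
width: 0.0317
gripper_force: 20.0
```

Request:
{"api": "apply_moves", "payload": {"commands": [[[1,0,-0.005,0,0],[1,0,0,0,0]]]}}

```text
t: 26.6
eef_pos: [0.6146, 0.0556, 0.1136]
ee_rot: [-3.14, 0.002, -1.62]
force: [2.4, 5.8, -1.1]
width: 0.0321
gripper_force: 20.0
```

```bash
python3 - <<'E'
from h import *
import pickle
t=grab("top");S=grab("scene");w=grab("wrist")
o=np.zeros((600,800,3),np.uint8);o[:246]=cv2.resize(t["image"][194:234,250:380],(800,246),interpolation=cv2.INTER_CUBIC);o[250:600,:400]=cv2.resize(S["image"][175:263,190:290],(400,350),interpolation=cv2.INTER_CUBIC);o[250:550,400:]=cv2.resize(w["image"],(400,300))
cv2.imwrite("pics/o8.png",o)
pickle.dump((t,S,w),open("all8.pkl","wb"))
E
```

```text
(no output)
```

View pics/o8.png

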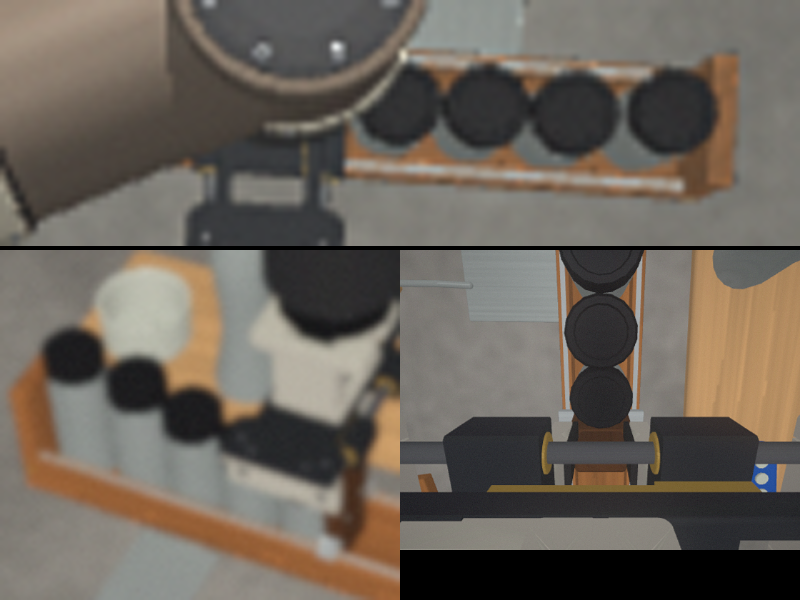

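All canisters are upright and the row is nearly closed (lids at 672, 576, 486, 400). I'll keep easing the keeper in.

Request:
{"api": "apply_moves", "payload": {"commands": [[[1,0,-0.005,0,0],[1,0,0,0,0]]]}}

```text
t: 26.95
eef_pos: [0.6146, 0.0546, 0.1135]
ee_rot: [-3.14, 0.002, -1.62]
force: [1.7, 5.1, -0.6]
width: 0.0317
gripper_force: 20.0
```

Request:
{"api": "apply_moves", "payload": {"commands": [[[1,0,-0.005,0,0],[1,0,0,0,0]]]}}

```text
t: 27.15
eef_pos: [0.6145, 0.0536, 0.1135]
ee_rot: [-3.14, 0.002, -1.62]
force: [2.0, 5.6, -1.2]
width: 0.032
gripper_force: 20.0
```

Request:
{"api": "apply_moves", "payload": {"commands": [[[1,0,-0.005,0,0],[1,0,0,0,0]]]}}

```text
t: 27.35
eef_pos: [0.6145, 0.0526, 0.1135]
ee_rot: [-3.14, 0.002, -1.62]
force: [2.1, 5.2, -1.5]
width: 0.0316
gripper_force: 20.0
```

Request:
{"api": "apply_moves", "payload": {"commands": [[[1,0,-0.005,0,0],[1,0,0,0,0]]]}}

```text
t: 27.55
eef_pos: [0.6145, 0.0516, 0.1135]
ee_rot: [-3.14, 0.002, -1.62]
force: [1.7, 6.4, -2.0]
width: 0.032
gripper_force: 20.0
```

```bash
python3 - <<'E'
from h import *
w=grab("wrist");S=grab("scene")
g=lambda x,y,z:ray(w,x,y,z)[:2].round(4)
im=w["image"]
# keeper shoe (light) blobs
m=((im.min(2)>140)).astype(np.uint8);k,l,st,c=cv2.connectedComponentsWithStats(m)
for i in range(1,k):
    if st[i,4]>20 and 210<c[i][0]<350:print("shoe",st[i],g(*c[i],.046))
a=cv2.resize(cv2.cvtColor(im,cv2.COLOR_BGR2GRAY)[0:260,220:345],None,fx=3,fy=3,interpolation=cv2.INTER_CUBIC)
cc=cv2.HoughCircles(a,cv2.HOUGH_GRADIENT,1.5,120,param1=100,param2=25,minRadius=110,maxRadius=170)
if cc is not None:
    for x,y,r in cc[0]:print(round(float(r)),220+x/3,y/3,[g(220+x/3-.33,y/3-.33,z) for z in(.1,.088)])
for r in tube(S,.11,185,320,170,275,50):print(r[:2])
E
```

```text
shoe [ 223    8   15  215 1139] [ 0.6406 -0.0192]
shoe [ 325    9   14  214 1151] [ 0.581  -0.0162]
shoe [222 226  21  15 285] [0.6462 0.0532]
shoe [320 226  21  15 284] [0.5823 0.0563]
154 280.75 111.75 [array([ 0.6108, -0.0199]), array([ 0.6109, -0.02  ])]
133 281.25 205.75 [array([0.6127, 0.0219]), array([0.6128, 0.0252])]
162 283.25 6.25 [array([ 0.6079, -0.0602]), array([ 0.6076, -0.0635])]
124 276.75 162.25 [array([0.6137, 0.0017]), array([0.6139, 0.0033])]
([70, 0, 42, 27, 792], array([273.3, 181.5]))
([17, 26, 79, 37, 778], array([240.3, 214.9]))
```

Request:
{"api": "apply_moves", "payload": {"commands": [[[1,0,-0.005,0,0],[1,0,0,0,0]]]}}

```text
t: 27.85
eef_pos: [0.6144, 0.0507, 0.1135]
ee_rot: [-3.14, 0.002, -1.62]
force: [2.3, 6.2, -1.6]
width: 0.032
gripper_force: 20.0
```

Request:
{"api": "apply_moves", "payload": {"commands": [[[1,0,-0.005,0,0],[1,0,0,0,0]]]}}

```text
t: 28.05
eef_pos: [0.6144, 0.05, 0.1135]
ee_rot: [-3.14, 0.002, -1.62]
force: [2.1, 7.7, -0.7]
width: 0.032
gripper_force: 20.0
```

Request:
{"api": "apply_moves", "payload": {"commands": [[[1,0,-0.005,0,0],[1,0,0,0,0]]]}}

```text
t: 28.25
eef_pos: [0.6144, 0.0498, 0.1136]
ee_rot: [-3.14, 0.003, -1.62]
force: [0.5, 11.5, -0.7]
width: 0.032
gripper_force: 20.0
```

Request:
{"api": "apply_moves", "payload": {"commands": [[[1,0,-0.005,0,0],[1,0,0,0,0]]]}}

```text
t: 28.45
eef_pos: [0.6144, 0.0496, 0.1135]
ee_rot: [-3.139, 0.004, -1.62]
force: [0.0, 15.9, -0.4]
width: 0.032
gripper_force: 20.0
```

The force is climbing with no further travel, so the row is snug. I'll take off the pressure, release and retreat.

Request:
{"api": "apply_moves", "payload": {"commands": [[[1,0,0.005,0,0],[1,0,0.005,0,0],[1,0,0,0,0],[-1,0,0,0,0],[-1,0,0,0,0],[-1,0,0,0,0],[-1,0,0,0,0],[-1,0,0,0.05,0],[-1,0,0,0.2,0],[-1,0,0,0.2,0],[-1,0,0,0.2,0],[-1,0,0,0.2,0]]]}}

```text
t: 29.65
eef_pos: [0.6133, 0.0479, 0.2861]
ee_rot: [-3.141, 0.0, -1.62]
force: [1.3, 0.6, 0.4]
width: 0.0873
gripper_force: 0.0
```

Request:
{"api": "apply_moves", "payload": {"commands": [[[-1,-0.1,0.2,0,0],[-1,-0.1,0.2,0,0],[-1,-0.1,0.2,0,0],[-1,0,0,0,0],[-1,0,0,0,0]]]}}

```text
t: 30.15
eef_pos: [0.5532, 0.1691, 0.2845]
ee_rot: [-3.141, 0.001, -1.618]
force: [0.3, 0.8, -0.3]
width: 0.088
gripper_force: 0.0
```

```bash
python3 - <<'E'
from h import *
s=arm.get_state();print(s['t'],s['eef_pos'],s['force'])
w=grab("wrist");S=grab("scene")
for n,F,b in(("w",w,(150,360,0,260)),("S",S,(185,320,170,275))):
    for r in tube(F,.1,*b,50):print(n,r)
im=w["image"];m=((im.min(2)>140)).astype(np.uint8);k,l,st,c=cv2.connectedComponentsWithStats(m)
for i in range(1,k):
    if 20<st[i,4]<600 and c[i][1]<260:print("shoe",st[i],ray(w,*c[i],.046)[:2].round(4))
E
```

```text
30.15 [0.55322079 0.16908344 0.284452  ] [ 0.32193258  0.8370885  -0.31722206]
w ([34, 0, 52, 83, 2469], array([209.9,  33.9]), array([0.6081, 0.028 ]))
w ([23, 240, 23, 20, 286], array([186.6, 251.4]), array([0.6533, 0.2305]))
S ([16, 25, 69, 42, 706], array([235.4, 215.5]), array([ 0.6097, -0.0705]))
```

```bash
python3 - <<'E'
from h import *
import pickle
F=grab("top");pickle.dump(F,open("top9.pkl","wb"))
hs=[.124,.112,.1,.088,.076]
m0=F["image"].max(2)[190:240,240:385]
M=cv2.resize(m0,None,fx=4,fy=4,interpolation=cv2.INTER_CUBIC)<75
th=np.linspace(0,2*np.pi,60)
from scipy.optimize import minimize
for i,h in enumerate(hs):
    best=None;yn=-.157+.046*i
    for dy in np.arange(-.014,.0141,.001):
        for dx in np.arange(-.008,.0081,.001):
            c=(.6098+.048*(yn+.0145)+dx,yn+dy)
            P=proj(F,np.c_[c[0]+.023*np.cos(th),c[1]+.023*np.sin(th),np.full(60,h+.012)])
            k=np.zeros(M.shape,np.uint8);cv2.fillPoly(k,[(((P-[240,190])+.5)*4-.5).round().astype(int)],1)
            sc=M[k>0].mean()
            if best is None or sc>best[0]+1e-6:best=(sc,dx,dy,c)
    print(h,[round(float(v),4) for v in best[:3]],np.round(best[3],4))
E
```

```text
0.124 [0.9649, -0.001, 0.003] [ 0.602 -0.154]
0.112 [0.9476, -0.004, 0.002] [ 0.6012 -0.109 ]
0.1 [0.9437, -0.001, 0.002] [ 0.6064 -0.063 ]
0.088 [0.9393, -0.001, 0.001] [ 0.6086 -0.018 ]
0.076 [0.9392, -0.001, 0.001] [0.6108 0.028 ]
```

```bash
python3 -c "
from station import arm
print(arm.job_done())"
```

```text
the job is handed in; nothing more can be done
None
```

I set the left-out 112 mm canister between the 124 mm and 100 mm ones, eased the keeper in until the row was snug, let go, and handed the job in at about 30 s; the last top-camera measurement put the five lids 45–46 mm apart in order, and no verdict was shown.

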